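Fish the cooler frame out from between the instruments

ROBOT

A 6-joint arm with a two-finger parallel gripper is mounted at the origin on the work surface. World frame = base frame: x ahead of the robot, y to its left, z up, the work surface at z = 0. Lengths are in mm, angles in rad, forces in N, time in s.
With the tool pointing down it reaches from about 325 to 925 mm from the base axis. Payload 3.1 kg.
Tool frame: the origin (TCP) lies at the very end of the fingers, on their centre line; the grasp point (between the pads) lies 19 mm behind it; z points along the fingers, y is the line along which they close (so a half turn about z gives the same grasp; the last joint's range is limited). The gripper opens to 85 mm and grips with 20 to 120 N. Pads are 22 mm wide; open, the fingers measure 114 mm over their backs; the gripper's body (76 mm by 85 mm) begins 54 mm behind the grasp point. The pads swing forward as they close: fully open they stand 13 mm farther back than shut.
Start: joints at [1.017, 0.217, 1.613, -0, 1.311, -0.112], TCP at [267.214, 565.01, 231.3] pointing down, gripper open.
Joint ranges: [-2.75, 2.75], [-0.78, 2.1], [0.31, 2.55], [-1.13, 4.27], [0.13, 2.63], [-2.58, 2.58]. Speed limits (rad/s): [2.79, 2.79, 3.14, 3.14, 3.14, 3.14].

INTERFACE

Orientations are given as [roll, pitch, yaw] about the fixed x, y, z axes, in that order (R = Rz(yaw) Ry(pitch) Rx(roll)).
In Python, from workcell import env, capture gives the robot as it stands. The module is installed in compiled form; this text tells all that it offers.
- The arm moves only by the tool arm_command, never from a script. Its argument "rows" is a list of rows, each a list of 5 numbers: the shift along the tool's x, y, z in units of 20 cm (1.0 is 20 cm), then the turn about the tool's z in units of 180 degrees (1.0 is 180 degrees), then the gripper's target within -1 to 1 (fully open at 1, half-way at 0, shut at -1). A call has 1 to 12 rows; each row shifts and turns the commanded pose from where the row before left it, along the tool's axes as they then stand; what a row does not reach is not made up. A row lasts 1/12 s, in which the tool goes at most 41.7 mm and 7.16 degrees, less where a joint would pass 70% of its speed; a pose out of reach is approached as far as the arm can. A call with a number of a shift or a turn outside -1 to 1 is refused whole. A call with a gripper value outside its range is refused whole. The fingers move at their own pace and stop on an object; the grip force is fixed at half the most. Time passes only in rows, so rows that do not move let the fingers close. It gives the time, the measured TCP pose, the force, the opening and the grip force at its end, in the units of the state.
- env.get_obs(): the state, without advancing time (a new reading comes with each control period).
- capture(name): name is "side" or "top"; returns a dict with "frame" (400x640x3 uint8, blue, green, red), "range_z" (400x640 float32, mm along the optical axis (not along the pixel's ray), 0 where there is no reading), "vertical_fov" (degrees; the focal length in pixels is half the picture's height over the tangent of half this angle, whatever the lens; pixels are square), "cx", "cy" (the principal point, pixels), "k1" (the pictures are not rectified: a ray, as slopes to the right and down, at radius r is drawn at 1 + k1 r^2 times it, then the intrinsics apply), "extrinsics" (4x4, takes a point from world to camera coordinates). Camera axes: x right, y up, looking along -z (the intrinsics and any distortion apply to the point x, -y, -z); pixel columns grow to the right and rows downward; lengths in mm; the calibration is good to about 2 mm. A picture is of the moment at which its call begins.
- env.sign_off(): hands the job in; it is judged then, once.
The state is a dict: "time_s": time; "joint_pos": joint angles; "dq": joint speeds; "tau": joint torques, N m; "position": TCP position; "ee_rot": TCP orientation; "ft_force": force on the tool from outside, world axes, zero at the start; "moment": the same for the moment, N m; "grip_width": opening from 0.0 (shut) to 1.0 (fully open); "gripper_force": force on a finger pad.
Only numpy, scipy, OpenCV 4.12 (cv2) and the standard library are available. Lean on these libraries where they do the work, as an engineer would, in place of code of your own. Each camera call takes 0.05 s, during which the arm holds its last target. There are 200 camera calls.

TASK

A metal cooler mounting frame has fallen into the narrow gap between the two bench instruments and lies partly under the plate that ties them together. Take the bent rod from its forked stand, draw the frame clear of the plate with it, hook it and lift it up out of the gap, lower it onto the repair mat and tip it over so that it lies flat there, without dropping it from a height, and hang the rod back upright in the fork of its stand. Do not ram the rod into the instruments, and leave the mouse, the tub and the screwdriver where they are.

Things in the scene. Friction and masses are not known exactly. Their poses are not given: they have to be found in the camera images.
- frame_center (a point): Centre of the dropped part: flat open frame of bare metal, 90 mm long (its x), 12 mm thick (y), 60 mm high (z), bars 10 mm wide round a 70 x 40 mm window; 0.1 to 0.2 kg. Starts loose, standing on a long edge on the bench in the gap, long side within 0.05 rad of the gap's, its far part under the tie plate, up to 6 mm off the gap's middle line. Flat = its y axis vertical (either face up).
- rod_grip (a point): Centre of the rod's black plastic handle, 20 x 20 mm square, 70 mm tall, upright. Axes: z up along the shaft, x the way the foot points (square to the handle's sides). Steel rod 7 mm thick, 0.15 kg in all. A round collar, 34 mm across, 5 mm thick, has its underside 40 mm below this point; the straight shaft runs down to the bend, 156 mm below this point.
- rod_bend (a point): Centre line of the rod at its bend, the lowest point of the rod's axis (3.5 mm of steel below it). From here the foot points to the rod's x, 26 mm out and rising 9 mm, with a rounded end (reaching 29.5 mm). Same axes as rod_grip.
- fork_seat (a point): Where the rod hangs: top of the fork of a fixed stand, 140 mm above the bench, midway in a slot 16 mm wide between two prongs 13 mm wide. The slot is open to the stand's -x (prongs end 25 mm from here), closed 39 mm to +x; nothing of the stand is taller. The shaft stands in the slot, the collar's underside rests on the prongs. The rod starts here, foot roughly to -x. Stand and mat may swap sides.
- gap_floor (a point): Middle of the gap, on the bench, between two fixed instruments (white meter on +y, grey power supply on -y). x runs along the gap (away from the robot), y across. Gap 42 mm wide, 240 mm long, 130 mm deep, open at the top and both ends, but a dark steel tie plate, 4 mm thick, lies on the instrument tops across the gap, from 10 to 110 mm to +x of this point.
- mat_top (a point): Centre of the top face of the blue repair mat, 180 mm (x) by 240 mm (y), 3 mm thick, fixed on the bench.
- instruments: The two fixed instruments as one body; origin and axes as gap_floor.
- frame: The dropped frame; origin at the middle of the long edge it starts standing on, axes as frame_center.
- rod: The bent rod; origin 4 mm below rod_bend, same axes.
- mouse: Bystander: black computer mouse, 100 x 58 x 32 mm; origin at the middle of its underside.
- tub: Bystander: white open plastic tub, 70 mm across, 55 mm high; origin at the middle of its underside.
- driver: Bystander: yellow-handled screwdriver lying on the bench; origin under its middle.
- mat: The mat as a body; origin on the bench under its centre, axes as mat_top.
Not all that is in view belongs to the job. What is shaped like the rod but blue or brown is not meant.

How it is judged:
By the outcome, as a careful person would: the job done as asked, in the order asked, and still so for the second after the job is handed in, with the robot touching nothing.
It also fails if it takes over 67 s, if anything falls off the work surface, if the arm or the gripper's body presses on something with over 40 N, if the wrist force passes 120 N, or if a joint passes its speed limit or range.

## Working session

There is one attempt and no reset: what is moved stays moved. The work goes in short steps, Python scripts to look and compute and a tool call to move; the robot and the scene stay as the last step left them, time stands still between calls to the robot, and variables do not carry over. Pictures are saved under pics/ and viewed, at most 10 in all, crops included, and the job is handed in when it is done.

Besides the shell and the picture viewer there is one more tool, called after "Call:" in YAML: its name, and indented under it one key for each argument. arm_command: Moves the arm, as the interface text tells. Shifts and turns lie within -1 to 1; 1 stands for 20 cm of shift or 180 degrees of turn. Its arguments: {"type":"object","properties":{"rows":{"type":"array"}},"required":["rows"]}

```bash
mkdir -p pics
cat > h.py <<'E'
import numpy as np, cv2
from workcell import env, capture
def K(c):
    f=200/np.tan(np.radians(c["vertical_fov"])/2); return f
def cloud(c):
    f=K(c); v,u=np.mgrid[0:400,0:640].astype(float)
    xd=(u-c["cx"])/f; yd=(v-c["cy"])/f; x,y=xd.copy(),yd.copy()
    for _ in range(10):
        s=1+c["k1"]*(x*x+y*y); x=xd/s; y=yd/s
    z=c["range_z"].astype(float)
    P=np.stack([x*z,-y*z,-z,np.ones_like(z)],-1)
    W=P@np.linalg.inv(np.array(c["extrinsics"])).T
    W=W[...,:3]; W[z==0]=np.nan
    return W
def proj(c,p):
    q=np.array(c["extrinsics"])@np.append(p,1); x,y=q[0]/-q[2],-q[1]/-q[2]; s=1+c["k1"]*(x*x+y*y); f=K(c)
    return c["cx"]+f*x*s, c["cy"]+f*y*s
E
python3 - <<'E'
from h import *
for n in("side","top"):
    c=capture(n); cv2.imwrite(f"pics/{n}0.png",c["frame"]); np.savez(f"{n}0.npz",**c)
    print(n,c["vertical_fov"],c["k1"],np.round(np.linalg.inv(c["extrinsics"])[:3],2).tolist())
print(env.get_obs())
E
```

```text
side 50.06238348804967 -0.060945383120079306 [[-0.94, -0.25, 0.23, 747.05], [0.34, -0.67, 0.66, 726.59], [-0.01, 0.7, 0.71, 858.61]]
top 44.773419644594675 -0.10237577051445086 [[0.02, 0.98, -0.17, 240.93], [-1.0, 0.02, 0.0, 29.27], [0.01, 0.17, 0.98, 1617.88]]
{'time_s': 0.1, 'joint_pos': array([ 1.01678983e+00,  2.17707322e-01,  1.61479015e+00,  1.29692911e-05,
        1.31129414e+00, -1.12192908e-01]), 'dq': array([ 0.00099582, -0.00111381, -0.00408739, -0.0016261 ,  0.00080391,
        0.00231886]), 'tau': array([-2.59834545e-03, -3.98077798e+01, -3.04968452e+01, -3.11274880e-04,
        4.31374385e-03,  6.35183554e-06]), 'position': array([266.8187116 , 564.3670177 , 230.07249661]), 'ee_rot': array([-3.13940893e+00, -2.58638618e-04,  2.69977544e+00]), 'ft_force': array([-1.03453405,  0.49112845,  0.42471928]), 'moment': array([ 0.01312324, -0.03477405,  0.03382547]), 'gripper_force': 0.0, 'grip_width': 1.001270929090317}
```

View pics/side0.png

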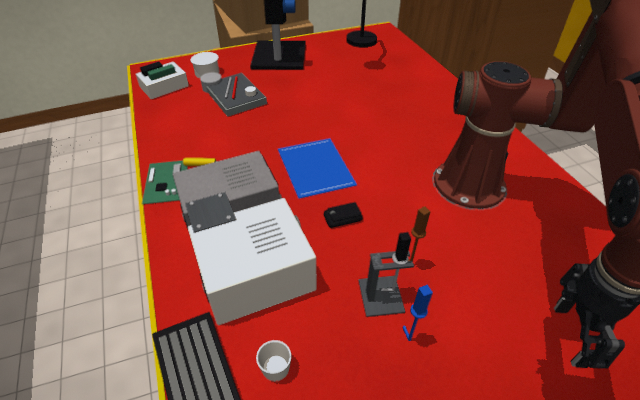

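View pics/top0.png

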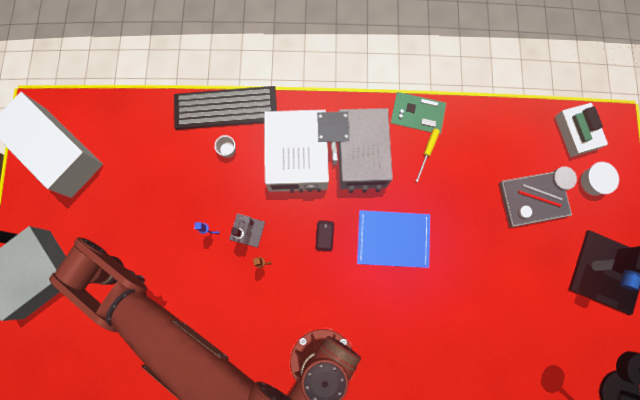

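Run:
```python
from h import *
t=dict(np.load("top0.npz")); s=dict(np.load("side0.npz"))
Wt,Ws=cloud(t),cloud(s)
def rep(n,W,m):
    p=W[m&np.isfinite(W[...,2])]; 
    r=cv2.minAreaRect(p[:,:2].astype(np.float32)); print(n,len(p),"ctr",np.round(p.mean(0),1),"rect",np.round(r[0],1),np.round(r[1],1),round(r[2],2),"z",np.round(np.percentile(p[:,2],[5,50,95]),1))
for nm,c,W in(("top",t,Wt),("side",s,Ws)):
    print(nm)
    f=c["frame"].astype(int);b,g,r=f[...,0],f[...,1],f[...,2]
    x,y,z=W[...,0],W[...,1],W[...,2]
    box=lambda x0,x1,y0,y1,z0,z1:(x>x0)&(x<x1)&(y>y0)&(y<y1)&(z>z0)&(z<z1)
    rep("mat",W,(b>150)&(r<100)&box(300,620,-400,-50,-10,15))
    rep("bench",W,(r>150)&(g<50)&box(300,700,-300,300,-20,20))
    top=box(500,950,-250,300,122,140)
    rep("white",W,top&(g>140)&(y>20)); rep("grey",W,top&(g>70)&(g<=140)&(y<15)); rep("plate",W,top&(g<75))
    rep("stand",W,box(350,560,150,340,132,147))
    rep("handle",W,box(350,560,150,330,165,300)&(r<60)&(b<60))
    rep("blue",W,box(300,600,150,450,60,300)&(b>120)&(r<100))
    rep("brown",W,box(300,500,100,300,100,300)&(r>90)&(b<60))
    rep("collar", W, box(350,560,150,330,147,165))
a=cv2.resize(t["frame"][100:200,255:355],(400,400),interpolation=cv2.INTER_CUBIC)
b=cv2.resize(t["frame"][190:290,195:295],(400,400),interpolation=cv2.INTER_CUBIC)
cv2.imwrite("pics/c1.png",np.hstack([a,b]))
```

```text
top
mat 3239 ctr [ 402.6 -230.6    3.4] rect [ 403.2 -229.8] [234.6 173.6] 88.09 z [-2.7  3.4  9.6]
bench 5408 ctr [392.8  67.1   0.7] rect [453.  -0.] [306. 600.] 0.0 z [-5.4  0.6  7. ]
white 3982 ctr [674.4 112.4 130.8] rect [677.5 109.1] [239.7 188.1] 2.67 z [125.3 130.7 136.2]
grey 734 ctr [731.5 -32.2 133.5] rect [688.8 -93.3] [241. 210.] 3.27 z [126.1 134.  138.8]
plate 19 ctr [ 569.7 -128.8  124.8] rect [ 569.7 -124.7] [  2.3 123.9] 3.31 z [122.8 124.1 127.4]
stand 253 ctr [421.4 257.2 140.3] rect [472.1 231.6] [ 58.5 226.8] 62.47 z [134.6 140.5 145.6]<stdin>:6: RuntimeWarning: Mean of empty slice.
  ret = um.true_divide(
Traceback (most recent call last):
IndexError: index -1 is out of bounds for axis 0 with size 0
```

```bash
cat >> h.py <<'E'
def ray(c,u,v,z):
    """world point of pixel u,v on plane height z"""
    u=np.atleast_1d(np.asarray(u,float)); v=np.atleast_1d(np.asarray(v,float)); f=K(c)
    xd=(u-c["cx"])/f; yd=(v-c["cy"])/f; x,y=xd,yd
    for _ in range(10):
        s=1+c["k1"]*(x*x+y*y); x=xd/s; y=yd/s
    E=np.linalg.inv(np.array(c["extrinsics"])); d=np.stack([x,-y,-np.ones_like(x)],-1)@E[:3,:3].T; o=E[:3,3]
    return o+d*((z-o[2])/d[:,2])[:,None]
E
python3 - <<'E'
from h import *
t=dict(np.load("top0.npz")); s=dict(np.load("side0.npz"))
a=cv2.resize(t["frame"][100:200,270:350],(480,600),interpolation=cv2.INTER_CUBIC)
b=cv2.resize(t["frame"][205:255,185:275][:, :53*1],(318,300),interpolation=cv2.INTER_CUBIC)
b=cv2.resize(t["frame"][210:260,225:278],(318,300),interpolation=cv2.INTER_CUBIC)
d=cv2.resize(s["frame"][215:315,352:458],(318,300),interpolation=cv2.INTER_CUBIC)
cv2.imwrite("pics/c1.png",np.hstack([a,np.vstack([b,d])]))
E
```

```text
(no output)
```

View pics/c1.png

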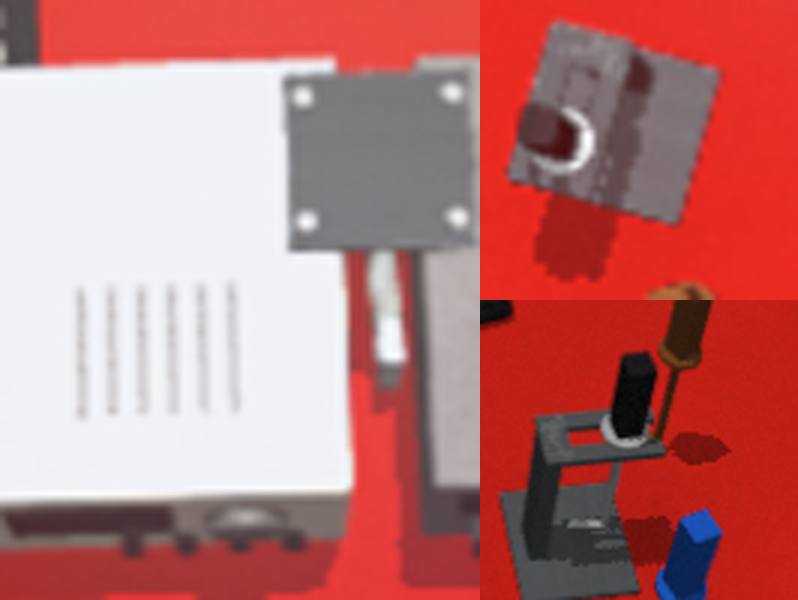

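```bash
cat > m.py <<'E'
from h import *
from scipy.optimize import minimize
t=dict(np.load("top0.npz")); s=dict(np.load("side0.npz"))
g=t["frame"].astype(float)
hsv=cv2.cvtColor(t["frame"],cv2.COLOR_BGR2HSV); V=g.mean(2); S=hsv[...,1]
w=[];gr=[]
for v in range(146,180):
    row=V[v]; d=np.diff(row)
    seg=range(322,334); i=min(seg,key=lambda k:d[k]); 
    ww=np.clip(-d[i-2:i+3],0,None); w.append((v,i+.5+(ww*np.arange(-2,3)).sum()/ww.sum()))
    seg=range(337,346); i=max(seg,key=lambda k:d[k]); ww=np.clip(d[i-2:i+3],0,None); gr.append((v,i+.5+(ww*np.arange(-2,3)).sum()/ww.sum()))
for n,a in(("white",w),("grey",gr)):
    a=np.array(a); P=ray(t,a[:,1],a[:,0],130); 
    k=np.polyfit(P[:,0],P[:,1],1); r=P[:,1]-np.polyval(k,P[:,0]); ok=abs(r)<3; k=np.polyfit(P[ok,0],P[ok,1],1)
    print(n,"slope",k[0],"y@600",np.polyval(k,600),"y@700",np.polyval(k,700),"std",r.std(),ok.sum(),"x",P[[0,-1],0])
c=lambda x,y:(270+x/6-.5+.083,100+y/6-.5+.083)
for n,p,z in(("whiteFR",(352,492),130),("whiteBR",(335,60),130),("plateFL",(290,250),134),("plateFR",(474,244),134),("plateBL",(285,76),134),("frame near top",(392,360),60),("frame nearL",(377,362),60),("frame nearR",(406,360),60),("frame L@plate",(368,255),60),("frame R@plate",(396,255),60)):
    print(n,np.round(ray(t,*c(*p),z)[0],1))
for p in((75,20),(238,72),(200,222),(30,185)): print("base",np.round(ray(t,225+p[0]/6-.42,210+p[1]/6-.42,6)[0],1))
# handle fit in both views
def fit(cam,box,name):
    u0,u1,v0,v1=box; f=cam["frame"][v0:v1,u0:u1].max(2); m=(f<55).astype(np.uint8)
    n,l,st,_=cv2.connectedComponentsWithStats(m); k=1+np.argmax(st[1:,4]); m=(l==k); 
    def cost(q):
        x,y,a=q; pts=[]
        for dx in(-10,10):
            for dy in(-10,10):
                for z in(145,215): pts.append(proj(cam,np.array([x+dx*np.cos(a)-dy*np.sin(a),y+dx*np.sin(a)+dy*np.cos(a),z])))
        pts=(np.array(pts,np.float32)-[u0,v0]); h=cv2.convexHull((pts*8+3.5).astype(np.float32))
        I=np.zeros(((v1-v0)*8,(u1-u0)*8),np.uint8); cv2.fillConvexPoly(I,np.round(h).astype(int),255)
        I=cv2.resize(I,(u1-u0,v1-v0),interpolation=cv2.INTER_AREA)/255.
        return abs(I-m).sum()
    best=min((minimize(cost,[x,y,-.27],method="Nelder-Mead",options=dict(initial_simplex=[[x,y,-.27],[x+15,y,-.27],[x,y+15,-.27],[x,y,.1]])) for x in(400,425) for y in(245,270)),key=lambda r:r.fun)
    print(name,m.sum(),np.round(best.x,2),best.fun)
if __name__=="__main__":
    fit(s,(385,425,225,270),"handle side")
    fit(t,(225,250,220,245),"handle top")
E
python3 m.py
```

```text
white slope 0.05395707150063722 y@600 -2.263809842283081 y@700 3.1318973077806405 std 0.5265016286802476 34 x [680.55846136 573.2286315 ]
grey slope 0.05730007139107532 y@600 -45.066127884600526 y@700 -39.33612074549299 std 0.2800249464714839 34 x [681.6445911  574.27507248]
whiteFR [564.9  -3.9 130. ]
whiteBR [802.7   9.8 130. ]
plateFL [694.3  31.5 134. ]
plateFR [700.2 -65.9 134. ]
plateBL [791.4  36.4 134. ]
frame near top [655.2 -26.1  60. ]
frame nearL [653.9 -17.8  60. ]
frame nearR [655.4 -33.8  60. ]
frame L@plate [715.1 -11.8  60. ]
frame R@plate [715.5 -27.4  60. ]
base [477.  297.6   6. ]
base [449.9 204.9   6. ]
base [365.7 222.6   6. ]
base [383.8 318.1   6. ]
handle side 311 [395.11 271.99  -0.47] 47.294117647058826Traceback (most recent call last):
  File "m.py", line 37, in <module>
    fit(t,(225,250,220,245),"handle top")
    ~~~^^^^^^^^^^^^^^^^^^^^^^^^^^^^^^^^^^
  File "m.py", line 23, in fit
    n,l,st,_=cv2.connectedComponentsWithStats(m); k=1+np.argmax(st[1:,4]); m=(l==k);
                                                      ~~~~~~~~~^^^^^^^^^^
    return _wrapfunc(a, 'argmax', axis=axis, out=out, **kwds)
    return bound(*args, **kwds)
ValueError: attempt to get argmax of an empty sequence
```

Run:
```python
from h import *
import m
s,t=m.s,m.t
for c in(s,t):
    W=cloud(c); f=c["frame"]; ok=(W[...,2]>146)&(W[...,2]<240)&(abs(W[...,0]-405)<45)&(abs(W[...,1]-262)<40)
    p=W[ok]; print(len(p)); 
    for z0 in range(146,230,14):
        q=p[(p[:,2]>=z0)&(p[:,2]<z0+14)]
        if len(q)>3: print(z0,len(q),np.round(np.percentile(q[:,:2],[3,50,97],axis=0),0).tolist(), f[ok][(p[:,2]>=z0)&(p[:,2]<z0+14)].mean(0).round())
    # collar
v,u=np.mgrid[0:400,0:640]
f=t["frame"].min(2); k=(f>150)&(u>222)&(u<255)&(v>220)&(v<248); P=ray(t,u[k],v[k],145); print("collar top view",k.sum(),P[:,:2].min(0),P[:,:2].max(0))
f=s["frame"]; k=(f.min(2)>110)&(u>380)&(u<425)&(v>240)&(v<275); P=ray(s,u[k],v[k],145); print("collar side",k.sum(),P[:,:2].min(0),P[:,:2].max(0))
# dark handle in side, top-face pixel centroid
def crop(o):
    I=s["frame"].copy()
    big=cv2.resize(I[220:280,375:435],(480,480),interpolation=cv2.INTER_NEAREST)
    for (x,y,a),col in o:
        for z in(145,215):
            q=[]
            for dx,dy in((-10,-10),(10,-10),(10,10),(-10,10)):
                uu,vv=proj(s,np.array([x+dx*np.cos(a)-dy*np.sin(a),y+dx*np.sin(a)+dy*np.cos(a),z])); q.append([(uu-375+.5)*8,(vv-220+.5)*8])
            cv2.polylines(big,[np.int32(q)],True,col)
    return big
T=cv2.resize(t["frame"][205:265,215:275],(300,300),interpolation=cv2.INTER_CUBIC)
for (z,r) in((145,10),(215,10)):
    q=[]
    for dx,dy in((-10,-10),(10,-10),(10,10),(-10,10)):
        a=-.47;uu,vv=proj(t,np.array([395.1+dx*np.cos(a)-dy*np.sin(a),272+dx*np.sin(a)+dy*np.cos(a),z])); q.append([(uu-215+.5)*5,(vv-205+.5)*5])
    cv2.polylines(T,[np.int32(q)],True,(0,255,0))
out=np.zeros((480,790,3),np.uint8); out[:,:480]=crop([((395.1,272,-.47),(0,255,0))]); out[:300,485:785]=T
cv2.imwrite("pics/c2.png",out)
```

```text
white slope 0.05395707150063722 y@600 -2.263809842283081 y@700 3.1318973077806405 std 0.5265016286802476 34 x [680.55846136 573.2286315 ]
grey slope 0.05730007139107532 y@600 -45.066127884600526 y@700 -39.33612074549299 std 0.2800249464714839 34 x [681.6445911  574.27507248]
whiteFR [564.9  -3.9 130. ]
whiteBR [802.7   9.8 130. ]
plateFL [694.3  31.5 134. ]
plateFR [700.2 -65.9 134. ]
plateBL [791.4  36.4 134. ]
frame near top [655.2 -26.1  60. ]
frame nearL [653.9 -17.8  60. ]
frame nearR [655.4 -33.8  60. ]
frame L@plate [715.1 -11.8  60. ]
frame R@plate [715.5 -27.4  60. ]
base [477.  297.6   6. ]
base [449.9 204.9   6. ]
base [365.7 222.6   6. ]
base [383.8 318.1   6. ]
348
146 57 [[388.0, 263.0], [401.0, 279.0], [406.0, 281.0]] [31. 30. 30.]
160 53 [[388.0, 261.0], [402.0, 278.0], [406.0, 281.0]] [13. 13. 24.]
174 57 [[388.0, 263.0], [400.0, 279.0], [406.0, 281.0]] [12. 11. 19.]
188 58 [[389.0, 261.0], [401.0, 278.0], [406.0, 281.0]] [12. 12. 25.]
202 119 [[387.0, 261.0], [398.0, 273.0], [405.0, 281.0]] [21. 20. 31.]
216 4 [[388.0, 262.0], [391.0, 265.0], [396.0, 275.0]] [27. 27. 92.]
108
146 30 [[376.0, 244.0], [389.0, 261.0], [442.0, 283.0]] [151. 148. 159.]
160 9 [[384.0, 257.0], [387.0, 259.0], [401.0, 276.0]] [ 84.  83. 107.]
174 7 [[385.0, 257.0], [391.0, 259.0], [400.0, 266.0]] [41. 39. 80.]
188 8 [[384.0, 258.0], [390.0, 259.0], [401.0, 275.0]] [43. 40. 83.]
202 27 [[384.0, 258.0], [393.0, 267.0], [403.0, 278.0]] [49. 47. 91.]
216 27 [[386.0, 259.0], [396.0, 268.0], [404.0, 275.0]] [61. 59. 94.]
collar top view 30 [379.43950279 252.94141374] [410.29262727 277.11914671]
collar side 52 [387.66297492 256.82585952] [411.81661006 287.40446753]
```

View pics/c2.png

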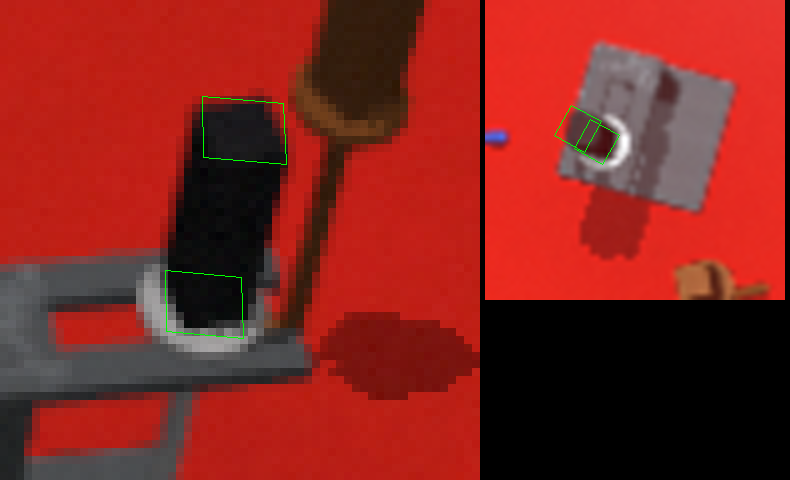

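```bash
python3 - <<'E' | tail -12
from h import *
import m
s,t=m.s,m.t
big=s["frame"][220:280,375:435].max(2)
for x,y in((197,110),(268,98),(286,150),(206,160)): print(np.round(ray(s,375+x/8-.5,220+y/8-.5,215)[0],1))
W=cloud(s); f=s["frame"]; ok=(W[...,2]>150)&(W[...,2]<205)&(abs(W[...,0]-405)<45)&(abs(W[...,1]-262)<40)&(f.max(2)<60)
p=W[ok][:,:2].astype(np.float32)
print(cv2.minAreaRect(p))
# yaw search: extents vs angle, robust
for a in np.arange(-.6,.61,.1):
    r=p@np.array([[np.cos(a),-np.sin(a)],[np.sin(a),np.cos(a)]]); h=[np.sort(r[:,i])[-int(len(r)*.4):].std() for i in(0,1)]
    print(round(a,1),np.round(np.percentile(r,97,axis=0)-np.percentile(r,3,axis=0),1),end=" ")
print(); 
E
```

```text
frame L@plate [715.1 -11.8  60. ]
frame R@plate [715.5 -27.4  60. ]
base [477.  297.6   6. ]
base [449.9 204.9   6. ]
base [365.7 222.6   6. ]
base [383.8 318.1   6. ]
[402.9 262.1 215. ]
[384.4 264.7 215. ]
[388.4 281.2 215. ]
[408.4 277.3 215. ]
((399.84490966796875, 276.09796142578125), (13.357516288757324, 24.369585037231445), 45.21097183227539)
-0.6 [21.8 10.7] -0.5 [21.2 11.3] -0.4 [20.5 11.9] -0.3 [19.7 12.6] -0.2 [18.8 13.1] -0.1 [18.1 13.8] -0.0 [17.6 15. ] 0.1 [17.  16.5] 0.2 [16.3 17.8] 0.3 [15.6 18.9] 0.4 [14.7 19.8] 0.5 [13.8 20.7] 0.6 [12.9 21.3]
```

Call:
arm_command:
  rows:
    - [0,0,-0.2,0,1]
    - [-0.121,-0.106,0,0,1]
    - [-0.121,-0.106,0,0,1]
    - [-0.121,-0.106,0,0,1]
    - [-0.121,-0.106,0,0,1]
    - [-0.121,-0.106,0,0,1]
    - [-0.121,-0.106,0,0,1]
    - [-0.121,-0.106,0,0,1]
    - [-0.121,-0.106,0,0,1]
    - [-0.121,-0.106,0,0,1]
    - [-0.121,-0.106,0,0,1]
    - [0,0,0,0,1]

```text
time_s: 1.1
position: [396.8, 265.5, 270.8]
ee_rot: [-3.139, 0.002, 2.695]
ft_force: [-0.1, 0.4, 0.1]
grip_width: 1.0
gripper_force: 0.0
```

Call:
arm_command:
  rows:
    - [0,0,0,-0.038,1]
    - [0,0,0,-0.038,1]
    - [0,0,0,-0.038,1]
    - [0,0,0,-0.038,1]
    - [0,0,0,-0.038,1]
    - [0,0,0,-0.038,1]
    - [0,0,0,-0.038,1]
    - [0,0,0,-0.038,1]
    - [0,0,0,-0.038,1]
    - [0,0,0,-0.038,1]
    - [0,0,0,-0.038,1]
    - [0,0,0,-0.038,1]

```text
time_s: 2.1
position: [394.8, 270.2, 270.8]
ee_rot: [3.141, -0.001, -2.145]
ft_force: [0.1, -0.3, 0.5]
grip_width: 0.999
gripper_force: 0.0
```

Call:
arm_command:
  rows:
    - [0,0,0,-0.038,1]
    - [0,0,0,-0.038,1]
    - [0,0,0,-0.038,1]
    - [0,0,0,0,1]
    - [0,0,0,0,1]

```text
time_s: 2.52
position: [394.9, 270.1, 270.9]
ee_rot: [3.141, -0.0, -1.795]
ft_force: [0.6, 0.1, -0.7]
grip_width: 0.999
gripper_force: 0.0
```

```bash
cat >> h.py <<'E'
def to(x,y,z,yaw=None):
    """print what is left to a TCP target, in tool units"""
    o=env.get_obs(); p=o["position"]; a=o["ee_rot"][2]; d=np.array([x,y,z])-p
    print("t",round(o["time_s"],2),"pos",np.round(p,1),"yaw",round(a,3),"j6",round(o["joint_pos"][5],3),"F",np.round(o["ft_force"],1),"M",np.round(o["moment"],2),"w",round(o["grip_width"],3),"gf",round(o["gripper_force"],1))
    print("units",np.round(np.array([d[0]*np.cos(a)+d[1]*np.sin(a),d[0]*np.sin(a)-d[1]*np.cos(a),-d[2]])/200,3),"turn",None if yaw is None else round(-((yaw-a+np.pi)%(2*np.pi)-np.pi)/np.pi,3))
E
python3 -c "
from h import *
to(395.5,269.5,171,4.49)"
```

```text
t 2.52 pos [394.9 270.1 270.9] yaw -1.795 j6 -2.464 F [ 0.6  0.1 -0.7] M [-0.02 -0.   -0.04] w 0.999 gf 0.0
units [ 0.002 -0.004  0.499] turn -0.001
```

Call:
arm_command:
  rows:
    - [0,0,0.1,0,1]
    - [0,0,0.1,0,1]
    - [0,0,0.1,0,1]
    - [0,0,0.1,0,1]
    - [0,0,0.05,0,1]
    - [0,0,0.05,0,1]

```text
time_s: 3.02
position: [394.7, 269.8, 170.1]
ee_rot: [3.14, -0.001, -1.794]
ft_force: [-0.4, 0.3, 0.6]
grip_width: 1.001
gripper_force: 0.0
```

```bash
python3 -c "
from h import *
c=capture('side'); 
a=cv2.resize(c['frame'][195:315,340:460],(480,480),interpolation=cv2.INTER_CUBIC)
cv2.imwrite('pics/g1.png',a); to(395.5,269.5,171,4.49)"
```

```text
t 3.07 pos [393.9 269.3 168.5] yaw -1.794 j6 -2.466 F [-0.4 -0.8 -0.5] M [ 0.01  0.09 -0.05] w 1.001 gf 0.0
units [-0.003 -0.008 -0.013] turn -0.0
```

View pics/g1.png

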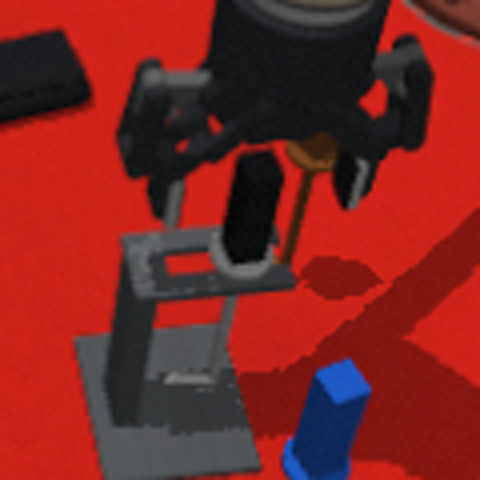

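```bash
python3 -c "
from h import *
c=dict(np.load('side0.npz'))
for n,p in(('bend',(395.5,269.5,24)),('tip-x',(395.5-26*.97,269.5+26*.22,33)),('tip+x',(395.5+26*.97,269.5-26*.22,33)),('shadow/bench',(395.5,269.5,5))):
    u,v=proj(c,np.array(p,float)); print(n,round(u,1),round(v,1),'g1 crop',round((u-340)*4),round((v-195)*4))
a=cv2.resize(c['frame'][255:315,360:430],(700,600),interpolation=cv2.INTER_NEAREST)
cv2.imwrite('pics/f1.png',a)
W=cloud(c); m=(c['frame'].min(2)>90); m[:283]=0;m[296:]=0;m[:,:375]=0;m[:,402:]=0
print(np.round(W[m],0)[:30].tolist())
"
```

```text
bend 392.0 289.1 g1 crop 208 376
tip-x 403.5 285.6 g1 crop 254 363
tip+x 381.4 288.1 g1 crop 166 373
shadow/bench 390.9 293.7 g1 crop 204 395
[[418.0, 266.0, 35.0], [415.0, 266.0, 34.0], [408.0, 268.0, 32.0], [405.0, 267.0, 31.0], [401.0, 266.0, 26.0], [400.0, 267.0, 27.0], [397.0, 267.0, 26.0], [421.0, 267.0, 34.0], [418.0, 267.0, 33.0], [416.0, 268.0, 32.0], [414.0, 269.0, 34.0], [411.0, 268.0, 30.0], [409.0, 270.0, 32.0], [407.0, 271.0, 32.0], [404.0, 269.0, 29.0], [402.0, 270.0, 29.0], [399.0, 270.0, 27.0], [397.0, 271.0, 27.0], [422.0, 266.0, 30.0], [421.0, 268.0, 31.0], [419.0, 268.0, 31.0], [417.0, 270.0, 32.0], [414.0, 270.0, 31.0], [412.0, 271.0, 31.0], [408.0, 269.0, 26.0], [407.0, 271.0, 28.0], [404.0, 271.0, 27.0], [402.0, 272.0, 27.0], [400.0, 273.0, 28.0], [398.0, 274.0, 27.0]]
```

View pics/f1.png

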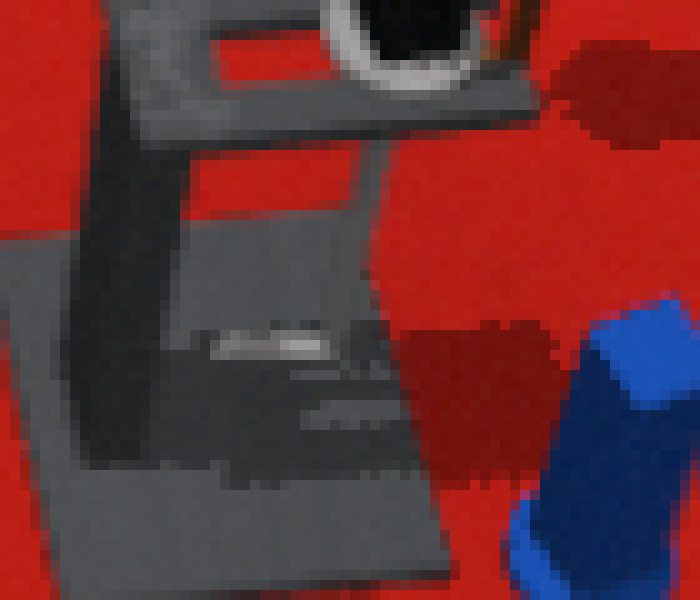

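Call:
arm_command:
  rows:
    - [0,0,-0.15,0,1]
    - [0,0,-0.2,0,1]
    - [0,0,-0.15,0.0385,1]
    - [0,0,0,0.0385,1]
    - [0,0,0,0.0385,1]
    - [0,0,0,0.0385,1]
    - [0,0,0,0.0385,1]
    - [0,0,0,0.0385,1]
    - [0,0,0,0.0385,1]
    - [0,0,0,0.0385,1]
    - [0,0,0,0.0385,1]
    - [0,0,0,0.0385,1]

```text
time_s: 4.07
position: [395.9, 270.2, 272.6]
ee_rot: [3.141, 0.002, -3.009]
ft_force: [0.3, 0.1, 0.2]
grip_width: 0.997
gripper_force: 0.0
```

Call:
arm_command:
  rows:
    - [0,0,0,0.0385,1]
    - [0,0,0,0.0385,1]
    - [0,0,0,0.0385,1]
    - [0,0,0,0.0385,1]
    - [0,0,0,0.0385,1]
    - [0,0,0,0.0385,1]
    - [0,0,0,0.0385,1]
    - [0,0,0,0.0385,1]
    - [0,0,0,0.0385,1]
    - [0,0,0,0.0385,1]
    - [0,0,0,0.0385,1]
    - [0,0,0,0.0385,1]

```text
time_s: 5.07
position: [395.9, 270.2, 272.6]
ee_rot: [3.14, -0.0, 1.823]
ft_force: [-1.0, 0.3, 0.4]
grip_width: 1.003
gripper_force: 0.0
```

Call:
arm_command:
  rows:
    - [0,0,0,0.0385,1]
    - [0,0,0,0.0385,1]
    - [0,0,0,0.0385,1]
    - [0,0,0,0.0385,1]
    - [0,0,0,0,1]
    - [0,0,0,0,1]

```text
time_s: 5.57
position: [395.8, 270.1, 272.2]
ee_rot: [3.14, -0.001, 1.348]
ft_force: [0.7, -0.0, 0.6]
grip_width: 1.0
gripper_force: 0.0
```

```bash
python3 -c "
from h import *
to(395.5,269.5,171,1.351)"
```

```text
t 5.57 pos [395.8 270.1 272.2] yaw 1.348 j6 0.675 F [ 0.7 -0.   0.6] M [-0.04  0.03 -0.04] w 1.0 gf 0.0
units [-0.003 -0.001  0.506] turn -0.001
```

Call:
arm_command:
  rows:
    - [0,0,0.15,0,1]
    - [0,0,0.15,0,1]
    - [0,0,0.15,0,1]
    - [0,0,0.05,0,1]
    - [0,0,0,0,-1]
    - [0,0,0,0,-1]
    - [0,0,0,0,-1]
    - [0,0,0,0,-1]
    - [0,0,0,0,-1]
    - [0,0,0,0,-1]
    - [0,0,0,0,-1]
    - [0,0,0,0,-1]

```text
time_s: 6.57
position: [396.6, 270.6, 173.2]
ee_rot: [3.139, -0.002, 1.346]
ft_force: [-0.5, 0.6, 5.8]
grip_width: 0.228
gripper_force: 59.1
```

Call:
arm_command:
  rows:
    - [0,0,0,0,-1]
    - [0,0,0,0,-1]
    - [0,0,0,0,-1]

```text
time_s: 6.82
position: [396.6, 270.6, 173.2]
ee_rot: [3.139, -0.002, 1.346]
ft_force: [-0.4, 0.2, 5.4]
grip_width: 0.227
gripper_force: 59.1
```

```bash
python3 -c "
from h import *
to(395.5,269.5,171,1.351)"
```

```text
t 6.82 pos [396.6 270.6 173.2] yaw 1.346 j6 0.677 F [-0.4  0.2  5.4] M [ 0.04  0.09 -0.02] w 0.227 gf 59.1
units [-0.007 -0.004  0.011] turn -0.002
```

Call:
arm_command:
  rows:
    - [0,0,-0.05,0,-1]
    - [0,0,-0.1,0,-1]
    - [0,0,-0.1,0,-1]
    - [0,0,-0.1,0,-1]
    - [0,0,-0.05,0,-1]
    - [0,0,0,0,-1]

```text
time_s: 7.32
position: [396.8, 270.6, 254.3]
ee_rot: [3.137, -0.003, 1.346]
ft_force: [-0.1, 0.0, -1.0]
grip_width: 0.222
gripper_force: 58.6
```

```bash
python3 -c "
from h import *
to(396.6,270.6,310,1.351)
c=capture('side'); 
cv2.imwrite('pics/g2.png',cv2.resize(c['frame'][195:315,340:460],(600,600),interpolation=cv2.INTER_CUBIC))"
```

```text
t 7.32 pos [396.8 270.6 254.3] yaw 1.346 j6 0.677 F [-0.1  0.  -1. ] M [-0.   -0.01 -0.01] w 0.222 gf 58.6
units [-0.    -0.001 -0.279] turn -0.002
```

View pics/g2.png

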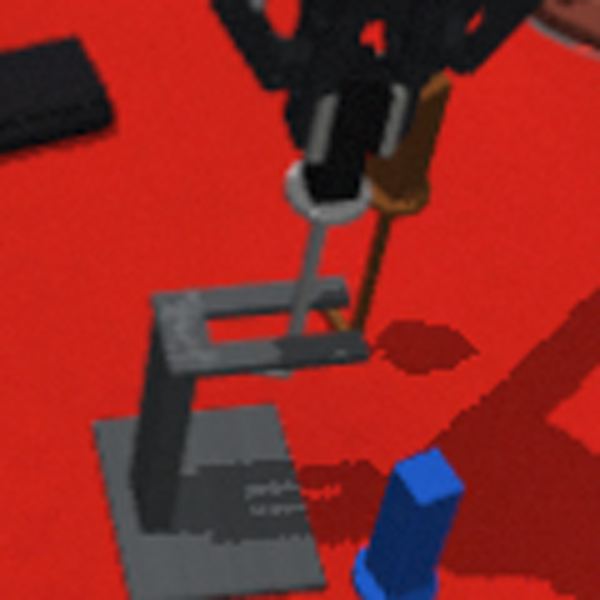

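Call:
arm_command:
  rows:
    - [0,0,-0.05,0,-1]
    - [0,0,-0.05,0,-1]
    - [0,0,-0.05,0,-1]

```text
time_s: 7.62
position: [394.7, 269.6, 280.9]
ee_rot: [-3.14, 0.002, 1.346]
ft_force: [-0.6, -0.3, -1.3]
grip_width: 0.222
gripper_force: 58.6
```

Call:
arm_command:
  rows:
    - [0,0,-0.05,0,-1]
    - [0,0,-0.05,0,-1]
    - [0,0,-0.05,0,-1]
    - [0,0,-0.05,0,-1]

```text
time_s: 7.95
position: [395.5, 269.9, 322.6]
ee_rot: [3.141, -0.0, 1.346]
ft_force: [-0.4, -0.2, -1.4]
grip_width: 0.225
gripper_force: 58.6
```

```bash
python3 -c "
from h import *
to(396.6,270.6,360,1.351)
c=capture('side'); np.savez('s1.npz',**c)
W=cloud(c); f=c['frame'].astype(int)
ok=(abs(W[...,0]-400)<45)&(abs(W[...,1]-270)<40)&(W[...,2]>150)&(W[...,2]<320)
p=W[ok]
for z0 in range(150,280,10):
    q=p[(p[:,2]>=z0)&(p[:,2]<z0+10)]
    if len(q): print(z0,len(q),np.round(np.median(q,0),1),np.round(q.min(0)),np.round(q.max(0)))
"
```

```text
t 7.95 pos [395.5 269.9 322.6] yaw 1.346 j6 0.677 F [-0.4 -0.2 -1.4] M [ 0.03 -0.    0.04] w 0.225 gf 58.6
units [ 0.004  0.005 -0.187] turn -0.002
170 27 [400.6 268.7 176.3] [393. 264. 172.] [422. 273. 180.]
180 38 [411.9 267.4 183.2] [391. 261. 180.] [423. 273. 190.]
190 11 [395.5 271.  196.8] [392. 269. 191.] [398. 273. 200.]
200 10 [396.1 270.8 204.7] [393. 268. 201.] [398. 273. 208.]
210 15 [395.6 270.8 215. ] [392. 268. 210.] [398. 272. 219.]
220 12 [395.9 270.7 225.6] [391. 267. 221.] [398. 271. 229.]
230 13 [396.7 270.8 236.3] [392. 268. 231.] [398. 273. 240.]
240 12 [396.3 270.8 245.6] [392. 267. 241.] [398. 272. 250.]
250 15 [396.2 271.  255.6] [392. 267. 250.] [399. 272. 260.]
260 13 [396.3 271.3 265.1] [392. 266. 262.] [398. 273. 270.]
270 7 [396.7 271.3 272.7] [393. 269. 270.] [398. 272. 275.]
```

Call:
arm_command:
  rows:
    - [0,0,-0.1,0,-1]
    - [-0.0966,0.1455,0,0,-1]
    - [-0.0966,0.1455,0,0,-1]
    - [-0.0966,0.1455,0,0,-1]
    - [-0.0966,0.1455,0,0,-1]
    - [-0.0966,0.1455,0,0,-1]
    - [-0.0966,0.1455,0,0,-1]
    - [-0.0966,0.1455,0,0,-1]
    - [-0.0966,0.1455,0,0,-1]
    - [-0.0966,0.1455,0,0,-1]
    - [-0.0966,0.1455,0,0,-1]
    - [-0.0966,0.1455,0,0,-1]

```text
time_s: 9.0
position: [661.0, -10.2, 341.1]
ee_rot: [-3.141, -0.0, 1.346]
ft_force: [-0.1, -0.1, -1.7]
grip_width: 0.225
gripper_force: 59.0
```

Call:
arm_command:
  rows:
    - [0,0,0,-0.03,-1]
    - [0,0,0,-0.03,-1]
    - [0,0,0,-0.03,-1]
    - [0,0,0,0,-1]
    - [0,0,0,0,-1]

```text
time_s: 9.42
position: [660.0, -8.8, 341.1]
ee_rot: [-3.141, -0.0, 1.626]
ft_force: [-0.1, -0.7, -1.5]
grip_width: 0.225
gripper_force: 59.3
```

```bash
python3 -c "
from h import *
to(660,-8.5,280,1.626)
for n in('top','side'):
    c=capture(n); np.savez(n+'2.npz',**c)
    W=cloud(c); o=env.get_obs()['position']
    ok=(abs(W[...,0]-o[0])<45)&(abs(W[...,1]-o[1])<45)&(W[...,2]>160)&(W[...,2]<o[2]-50)
    p=W[ok]
    for z0 in range(160,300,10):
        q=p[(p[:,2]>=z0)&(p[:,2]<z0+10)]
        if len(q): print(n,z0,len(q),np.round(np.median(q,0),1),np.round(q.min(0)),np.round(q.max(0)))
"
```

```text
t 9.42 pos [660.   -8.8 341.1] yaw 1.626 j6 -0.175 F [-0.1 -0.7 -1.5] M [ 0.03  0.   -0.04] w 0.225 gf 59.3
units [0.001 0.    0.306] turn 0.0
side 180 1 [658.4  -7.8 189.1] [658.  -8. 189.] [658.  -8. 189.]
side 190 36 [666.8  -7.1 195.9] [654. -10. 190.] [685.  -4. 200.]
side 200 19 [661.3  -7.4 202.1] [656.  -9. 200.] [687.  -4. 209.]
side 210 11 [657.6  -7.1 216.6] [654. -11. 212.] [661.  -6. 220.]
side 220 9 [658.4  -7.7 224.2] [656. -10. 221.] [661.  -7. 230.]
side 230 10 [658.6  -6.3 234.5] [655. -10. 230.] [661.  -4. 239.]
side 240 11 [658.5  -7.6 243.9] [656. -10. 240.] [661.  -5. 250.]
side 250 11 [657.9  -8.4 253.7] [655. -11. 250.] [661.  -5. 257.]
side 260 12 [658.1  -7.8 264.2] [655. -10. 260.] [662.  -6. 269.]
side 270 11 [659.5  -6.6 274.5] [657.  -8. 270.] [662.  -5. 279.]
side 280 12 [658.1  -6.8 284.2] [656. -10. 280.] [662.  -6. 288.]
side 290 2 [660.5  -6.  290.2] [659.  -7. 290.] [661.  -5. 290.]
```

Run:
```python
from h import *
for n in("top0","side0"):
    c=dict(np.load(n+".npz")); W=cloud(c); f=c["frame"].astype(int); v,u=np.mgrid[0:400,0:640]
    P=ray(c,u.ravel(),v.ravel(),134.).reshape(400,640,3)
    k=(P[...,0]>670)&(P[...,0]<820)&(P[...,1]>-95)&(P[...,1]<60)
    m=(k&(f.max(2)<105)&(f.max(2)-f.min(2)<25)).astype(np.uint8)
    m=cv2.morphologyEx(m,cv2.MORPH_OPEN,np.ones((5,5),np.uint8)); m=cv2.morphologyEx(m,cv2.MORPH_CLOSE,np.ones((9,9),np.uint8))
    p=P[m>0][:,:2].astype(np.float32); r=cv2.minAreaRect(p); print(n,len(p),"rect",r,"mean",p.mean(0))
c=dict(np.load("side0.npz")); V=c["frame"].astype(float).mean(2)
# white edge & grey edge along world lines across gap at z=130, side camera
for X in(590,610,630,650,670):
    ys=np.arange(-70,30,.5); q=np.array([proj(c,np.array([X,y,130.])) for y in ys],np.float32)
    I=cv2.remap(V.astype(np.float32),q[:,0].reshape(1,-1),q[:,1].reshape(1,-1),cv2.INTER_LINEAR)[0]
    d=np.diff(cv2.GaussianBlur(I.reshape(1,-1),(5,1),0)[0]); print(X,"rise y",ys[d.argmax()],round(d.max(),1),"fall y",ys[d.argmin()],round(d.min(),1))
```

```text
top0 0 rect ((0.0, 0.0), (0.0, 0.0), 0.0) mean [nan nan]
side0 1333 rect ((737.7112426757812, -10.52524185180664), (135.9792938232422, 100.79106140136719), 3.354780912399292) mean [741.7592   -10.377219]
590 rise y 1.5 15.1 fall y -40.0 -4.6
610 rise y 3.0 12.0 fall y -40.0 -4.8
630 rise y 3.5 16.0 fall y -37.5 -4.2
650 rise y 4.5 16.1 fall y -37.0 -4.6
670 rise y 6.5 13.2 fall y -35.5 -5.0<stdin>:8: RuntimeWarning: Mean of empty slice.
  ret = um.true_divide(
```

Call:
arm_command:
  rows:
    - [0.019,0,0,0,-1]
    - [0,0,0.15,0,-1]
    - [0,0,0.15,0,-1]
    - [0,0,0.1,0,-1]
    - [0,0,0.1,0,-1]
    - [0,0,0.05,0,-1]
    - [0,0,0,0,-1]

```text
time_s: 10.1
position: [657.5, -4.3, 227.6]
ee_rot: [-3.135, -0.001, 1.628]
ft_force: [-0.1, 0.9, -1.5]
grip_width: 0.227
gripper_force: 59.4
```

Call:
arm_command:
  rows:
    - [0,0,0.05,0,-1]
    - [0,0,0.05,0,-1]
    - [0,0,0.05,0,-1]
    - [0,0,0.05,0,-1]
    - [0,0,0.05,0,-1]
    - [0,0,0.025,0,-1]
    - [0,0,0,0,-1]
    - [0,0,0,0,-1]

```text
time_s: 10.77
position: [659.4, -4.9, 175.7]
ee_rot: [-3.141, -0.0, 1.628]
ft_force: [-0.1, 0.9, -1.1]
grip_width: 0.225
gripper_force: 59.4
```

```bash
cat > look.py <<'E'
from h import *
to(673,-4.5,176,1.626)
for n in('top','side'):
    c=capture(n); np.savez(n+'3.npz',**c)
c=dict(np.load('top3.npz')); cs=dict(np.load('side3.npz'))
o=np.zeros((480,790,3),np.uint8)
o[:,:390]=cv2.resize(c["frame"][120:200,300:365],(390,480),interpolation=cv2.INTER_CUBIC)
o[:,395:785]=cv2.resize(cs["frame"][150:290,190:304],(390,480),interpolation=cv2.INTER_CUBIC)
import sys; cv2.imwrite(f"pics/{sys.argv[1]}.png",o)
E
python3 look.py l1
```

```text
t 10.77 pos [659.4  -4.9 175.7] yaw 1.628 j6 -0.171 F [-0.1  0.9 -1.1] M [ 0.06 -0.03 -0.02] w 0.225 gf 59.4
units [-0.002  0.068 -0.002] turn 0.001
```

View pics/l1.png

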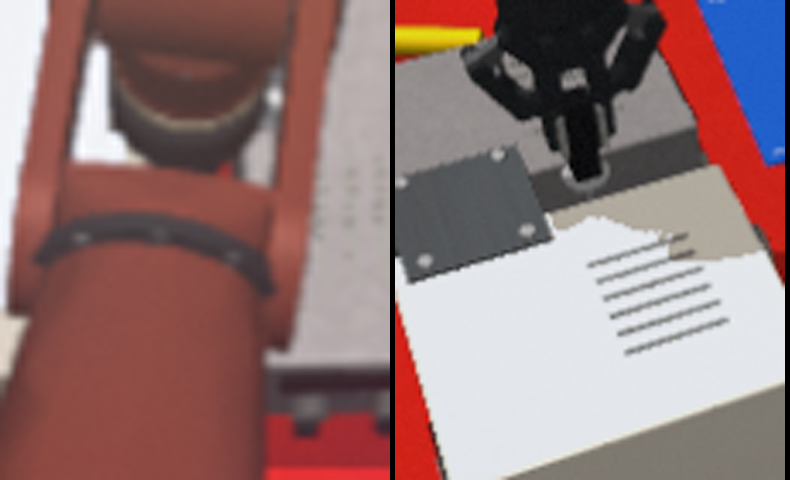

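Call:
arm_command:
  rows:
    - [0,0.035,0,0,-1]
    - [0,0.035,0,0,-1]
    - [0,0,0,0,-1]

```text
time_s: 11.12
position: [675.8, -4.1, 177.3]
ee_rot: [3.138, 0.0, 1.629]
ft_force: [0.1, -0.1, -0.4]
grip_width: 0.228
gripper_force: 59.4
```

Call:
arm_command:
  rows:
    - [0,0,0,0.035,-1]
    - [0,0,0,0.035,-1]
    - [0,0,0,0.035,-1]
    - [0,0,0,0.035,-1]
    - [0,0,0,0.035,-1]
    - [0,0,0,0,-1]

```text
time_s: 11.62
position: [674.1, -4.1, 176.5]
ee_rot: [3.141, -0.0, 1.077]
ft_force: [1.1, 0.5, -1.3]
grip_width: 0.223
gripper_force: 59.4
```

Call:
arm_command:
  rows:
    - [0,0,0,0.035,-1]
    - [0,0,0,0.035,-1]
    - [0,0,0,0.035,-1]
    - [0,0,0,0.035,-1]
    - [0,0,0,0,-1]

```text
time_s: 12.03
position: [674.0, -4.1, 176.5]
ee_rot: [3.141, -0.0, 0.64]
ft_force: [0.4, 0.0, -1.7]
grip_width: 0.229
gripper_force: 59.4
```

Call:
arm_command:
  rows:
    - [0,0,0,0.035,-1]
    - [0,0,0,0.035,-1]
    - [0,0,0,0.035,-1]
    - [0,0,0,0.035,-1]
    - [0,0,0,0.035,-1]
    - [0,0,0,0,-1]

```text
time_s: 12.53
position: [673.9, -4.1, 176.4]
ee_rot: [3.142, -0.0, 0.092]
ft_force: [0.1, 0.2, -1.1]
grip_width: 0.226
gripper_force: 59.4
```

```bash
python3 -c "
from h import *
to(673,-4.5,176,.1)"
```

```text
t 12.53 pos [673.9  -4.1 176.4] yaw 0.092 j6 1.369 F [ 0.1  0.2 -1.1] M [-0.   -0.05 -0.  ] w 0.226 gf 59.4
units [-0.005  0.002  0.002] turn -0.003
```

Call:
arm_command:
  rows:
    - [-0.04,-0.0015,0,0,-1]
    - [-0.04,-0.0015,0,0,-1]
    - [-0.04,-0.0015,0,0,-1]
    - [0,0,0,0,-1]

```text
time_s: 12.87
position: [647.6, -5.3, 176.2]
ee_rot: [-3.141, 0.002, 0.091]
ft_force: [-0.1, -0.1, -1.9]
grip_width: 0.223
gripper_force: 59.4
```

Call:
arm_command:
  rows:
    - [-0.04,-0.0015,0,0,-1]
    - [-0.04,-0.0015,0,0,-1]
    - [-0.04,-0.0015,0,0,-1]

```text
time_s: 13.12
position: [625.2, -6.6, 176.5]
ee_rot: [3.141, -0.001, 0.09]
ft_force: [2.0, 0.8, -1.6]
grip_width: 0.225
gripper_force: 59.3
```

```bash
python3 -c "
from h import *
to(606,-8,176,.1)"
```

```text
t 13.12 pos [625.2  -6.6 176.5] yaw 0.09 j6 1.358 F [ 2.   0.8 -1.6] M [ 0.04 -0.35 -0.01] w 0.225 gf 59.3
units [-0.096 -0.002  0.003] turn -0.003
```

Call:
arm_command:
  rows:
    - [-0.04,-0.0015,0,0,-1]
    - [-0.04,-0.0015,0,0,-1]
    - [-0.03,-0.001,0,0,-1]

```text
time_s: 13.37
position: [602.8, -7.8, 176.5]
ee_rot: [3.142, -0.0, 0.089]
ft_force: [1.7, 0.5, -1.4]
grip_width: 0.223
gripper_force: 59.4
```

```bash
python3 -c "
from h import *
to(602,-8,176,.1)
for n in('top','side'):
    c=capture(n); W=cloud(c); ok=(W[...,2]>35)&(W[...,2]<80)&(W[...,0]>540)&(W[...,0]<700)&(W[...,1]>-40)&(W[...,1]<5)
    p=W[ok]; print(n,len(p)); 
    q=p[(p[:,2]>50)&(p[:,2]<72)]
    for x0 in range(540,700,10):
        r=q[(q[:,0]>=x0)&(q[:,0]<x0+10)]
        if len(r)>1: print(x0,len(r),np.round(r.mean(0),1))
"
```

```text
t 13.37 pos [602.8  -7.8 176.5] yaw 0.089 j6 1.352 F [ 1.7  0.5 -1.4] M [ 0.04 -0.26  0.  ] w 0.223 gf 59.4
units [-0.004  0.001  0.002] turn -0.003
top 7
610 3 [616.8 -31.3  63.6]
620 4 [623.5 -32.7  59.3]
side 0
```

Call:
arm_command:
  rows:
    - [0.04,0.0015,0,0,-1]
    - [0.04,0.0015,0,0,-1]
    - [0.04,0.0015,0,0,-1]
    - [0.038,0.0015,0,0,-1]
    - [0,0,0,0,-1]

```text
time_s: 13.88
position: [637.5, -6.1, 176.3]
ee_rot: [3.141, -0.001, 0.089]
ft_force: [-0.3, -0.4, -1.2]
grip_width: 0.227
gripper_force: 59.4
```

Call:
arm_command:
  rows:
    - [0,0,-0.03,0,-1]
    - [0,0,-0.03,0,-1]
    - [0,0,-0.03,0,-1]
    - [0,0,-0.03,0,-1]
    - [0,0,0,0,-1]

```text
time_s: 14.3
position: [636.1, -6.2, 202.4]
ee_rot: [3.141, -0.003, 0.089]
ft_force: [-0.0, -0.0, -2.9]
grip_width: 0.23
gripper_force: 59.2
```

```bash
cat > fr.py <<'E'
from h import *
import sys
z0,z1=map(float,sys.argv[1:3])
to(634,-6,340,.1)
o=env.get_obs()['position']
for n in('top','side'):
    c=capture(n); W=cloud(c); f=c['frame'].astype(int); ok=(W[...,2]>z0)&(W[...,2]<z1)&(abs(W[...,0]-o[0])<75)&(abs(W[...,1]-o[1])<40)&(f.max(2)-f.min(2)<60)
    p=W[ok]; print(n,len(p)); 
    for x0 in range(int(o[0])-75,int(o[0])+75,10):
        r=p[(p[:,0]>=x0)&(p[:,0]<x0+10)]
        if len(r)>1: print(x0,len(r),np.round(np.median(r,0),1),np.round(r.min(0)),np.round(r.max(0)))
E
python3 fr.py 40 110
```

```text
t 14.3 pos [636.1  -6.2 202.4] yaw 0.089 j6 1.362 F [-0.  -0.  -2.9] M [0.04 0.03 0.02] w 0.23 gf 59.2
units [-0.011 -0.002 -0.688] turn -0.003
top 13
651 3 [658.3 -41.9  80.7] [658. -42.  71.] [659. -29.  81.]
661 5 [665.2 -41.6  82.2] [661. -42.  71.] [668. -29.  84.]
671 5 [672.3 -36.8  45.1] [671. -42.  43.] [675. -33.  90.]
side 329
561 8 [569.4 -44.9  97.2] [567. -46.  84.] [570. -42. 107.]
571 24 [575.4 -44.3  99. ] [572. -46.  85.] [581. -42. 110.]
581 24 [586.  -44.6  97.4] [582. -46.  85.] [590. -42. 110.]
591 31 [596.  -43.7  99.2] [591. -46.  85.] [601. -41. 110.]
601 27 [606.2 -43.4  95.8] [602. -46.  82.] [611. -41. 109.]
611 28 [615.7 -42.5  98.1] [611. -45.  86.] [621. -40. 110.]
621 9 [629.6 -42.   94. ] [628. -43.  84.] [631. -40. 109.]
631 28 [636.3 -41.2  95.8] [631. -46.  83.] [641. -39. 109.]
641 31 [645.8 -40.7  96. ] [641. -44.  84.] [651. -39. 110.]
651 29 [656.3 -40.6  96.4] [651. -43.  85.] [661. -37. 109.]
661 28 [666.2 -39.5  96.9] [661. -43.  83.] [671. -37. 108.]
671 30 [676.2 -39.9  97.5] [671. -43.  85.] [681. -37. 109.]
681 30 [685.9 -38.7  97.6] [681. -41.  83.] [691. -37. 110.]
691 2 [691.8 -38.3 107.5] [691. -41. 107.] [692. -36. 108.]
```

Call:
arm_command:
  rows:
    - [0,0,-0.05,0,-1]
    - [0,0,-0.05,0,-1]
    - [0,0,-0.05,0,-1]
    - [0,0,-0.05,0,-1]
    - [0,0,-0.05,0,-1]
    - [0,0,-0.05,0,-1]

```text
time_s: 14.9
position: [635.6, -6.1, 262.1]
ee_rot: [3.141, -0.001, 0.089]
ft_force: [-0.4, 0.4, -3.2]
grip_width: 0.224
gripper_force: 59.1
```

Call:
arm_command:
  rows:
    - [0,0,-0.05,0,-1]
    - [0,0,-0.05,0,-1]
    - [0,0,-0.05,0,-1]
    - [0,0,-0.05,0,-1]
    - [0,0,-0.05,0,-1]
    - [0,0,-0.05,0,-1]
    - [0,0,-0.05,0,-1]
    - [0,0,-0.05,0,-1]
    - [0,0,-0.05,0,-1]
    - [0,0,-0.05,0,-1]
    - [0,0,0,0,-1]
    - [0,0,0,0,-1]

```text
time_s: 15.9
position: [635.8, -6.2, 361.5]
ee_rot: [3.141, -0.002, 0.089]
ft_force: [-0.1, 0.3, -3.5]
grip_width: 0.225
gripper_force: 59.4
```

```bash
python3 fr.py 145 245
```

```text
t 15.9 pos [635.8  -6.2 361.5] yaw 0.089 j6 1.362 F [-0.1  0.3 -3.5] M [ 0.08 -0.01  0.01] w 0.225 gf 59.4
units [-0.009 -0.002  0.108] turn -0.003
top 47
640 11 [646.5 -25.2 235. ] [642. -32. 227.] [650. -19. 242.]
650 13 [655.1 -31.6 226.6] [651. -39. 187.] [660. -25. 244.]
660 11 [665.6 -36.3 191.6] [661. -40. 185.] [670. -28. 241.]
670 11 [673.4 -35.4 206.6] [670. -39. 189.] [679. -31. 231.]
side 594
580 20 [588.3 -23.8 220.8] [586. -31. 185.] [590. -18. 228.]
590 86 [595.4 -26.1 201. ] [590. -44. 168.] [600. -17. 228.]
600 54 [605.2 -28.8 219.9] [600. -40. 169.] [610. -17. 230.]
610 53 [615.3 -28.8 183.1] [610. -42. 169.] [620. -17. 231.]
620 45 [626.6 -19.7 220.1] [620. -34. 170.] [630.   1. 244.]
630 81 [633.2 -20.5 219.1] [630. -40. 171.] [640.   0. 244.]
640 57 [645.  -25.6 223.2] [640. -40. 174.] [650. -16. 235.]
650 54 [654.9 -27.  204.9] [650. -40. 174.] [660. -15. 235.]
660 69 [665.7 -22.1 218.4] [660. -36. 175.] [670. -15. 237.]
670 75 [674.2 -24.2 204. ] [670. -34. 177.] [680. -15. 237.]
```

Call:
arm_command:
  rows:
    - [-0.02,0.011,0,0,-1]
    - [-0.038,0.0215,0,0,-1]
    - [-0.057,0.032,0,0,-1]
    - [-0.076,0.043,0,0,-1]
    - [-0.076,0.043,0,0,-1]
    - [-0.076,0.043,0,0,-1]
    - [-0.076,0.043,0,0,-1]
    - [-0.076,0.043,0,0,-1]
    - [-0.076,0.043,0,0,-1]
    - [-0.076,0.043,0,0,-1]
    - [-0.076,0.043,0,0,-1]
    - [-0.076,0.043,0,0,-1]

```text
time_s: 17.0
position: [482.4, -110.8, 359.7]
ee_rot: [-3.142, 0.001, 0.089]
ft_force: [-0.4, 0.6, -2.6]
grip_width: 0.223
gripper_force: 59.2
```

Call:
arm_command:
  rows:
    - [-0.076,0.043,0,0,-1]
    - [-0.076,0.043,0,0,-1]
    - [-0.076,0.043,0,0,-1]
    - [-0.076,0.043,0,0,-1]
    - [-0.057,0.032,0,0,-1]
    - [-0.038,0.0215,0,0,-1]
    - [-0.02,0.011,0,0,-1]
    - [0,0,0.05,0,-1]
    - [0,0,0.1,0,-1]
    - [0,0,0.1,0,-1]
    - [0,0,0.1,0,-1]
    - [0,0,0.05,0,-1]

```text
time_s: 18.0
position: [403.7, -163.4, 276.5]
ee_rot: [-3.138, 0.004, 0.09]
ft_force: [-1.2, 0.2, -4.0]
grip_width: 0.225
gripper_force: 59.1
```

Call:
arm_command:
  rows:
    - [0,0,0,0,-1]
    - [0,0,0,0,-1]

```text
time_s: 18.17
position: [404.8, -164.4, 279.6]
ee_rot: [-3.14, 0.001, 0.09]
ft_force: [0.3, 0.3, -3.1]
grip_width: 0.23
gripper_force: 59.0
```

```bash
cat > fm.py <<'E'
from h import *
import sys
z0,z1=map(float,sys.argv[1:3])
to(406,-165,190,.1)
o=env.get_obs()['position']; a=env.get_obs()['ee_rot'][2]
for n in('top','side'):
    c=capture(n); np.savez(n+'5.npz',**c); W=cloud(c); f=c['frame'].astype(int)
    d=W-o; L=d[...,0]*np.cos(a)+d[...,1]*np.sin(a); F=d[...,0]*np.sin(a)-d[...,1]*np.cos(a)   # along frame, along foot
    ok=(W[...,2]>z0)&(W[...,2]<z1)&(abs(L)<75)&(F>-60)&(F<110)&(f.max(2)-f.min(2)<70)
    z=W[...,2]; print(n,ok.sum())
    for l0 in range(-75,75,15):
        k=ok&(L>=l0)&(L<l0+15)
        if k.sum()>3: print("along",l0,k.sum(),"z",np.round(np.percentile(z[k],[3,50,97]),0),"F",np.round(np.percentile(F[k],[3,50,97]),0), "F of top",np.round(np.median(F[k][z[k]>np.percentile(z[k],85)])),"F of bottom",np.round(np.median(F[k][z[k]<np.percentile(z[k],15)])))
E
python3 fm.py 8 150
```

```text
t 18.17 pos [ 404.8 -164.4  279.6] yaw 0.09 j6 0.934 F [ 0.3  0.3 -3.1] M [ 0.01  0.01 -0.04] w 0.23 gf 59.0
units [0.006 0.004 0.448] turn -0.003
top 45
along -60 10 z [120. 146. 149.] F [12. 17. 27.] F of top 14.0 F of bottom 25.0
along -45 15 z [101. 147. 150.] F [12. 18. 32.] F of top 21.0 F of bottom 31.0
along -30 13 z [100. 147. 150.] F [11. 16. 30.] F of top 13.0 F of bottom 30.0
along -15 7 z [105. 135. 146.] F [-6. 20. 30.] F of top 20.0 F of bottom 30.0
side 318
along -60 36 z [ 93. 125. 147.] F [ 9. 17. 27.] F of top 17.0 F of bottom 21.0
along -45 63 z [ 93. 114. 148.] F [ 8. 20. 30.] F of top 16.0 F of bottom 24.0
along -30 38 z [ 94. 103. 149.] F [ 9. 21. 29.] F of top 10.0 F of bottom 21.0
along -15 53 z [ 92. 129. 149.] F [-6. 18. 29.] F of top 4.0 F of bottom 23.0
along 0 33 z [ 92. 103. 149.] F [ 9. 21. 30.] F of top 10.0 F of bottom 23.0
along 15 38 z [ 95. 108. 148.] F [ 9. 18. 31.] F of top 11.0 F of bottom 23.0
along 30 57 z [ 99. 123. 147.] F [10. 18. 29.] F of top 13.0 F of bottom 21.0
```

Call:
arm_command:
  rows:
    - [0,0,0.07,0,-1]
    - [0,0,0.1,0,-1]
    - [0,0,0.1,0,-1]
    - [0,0,0.07,0,-1]
    - [0,0,0.04,0,-1]
    - [0,0,0.02,0,-1]
    - [0,0,0,0,-1]

```text
time_s: 18.85
position: [405.3, -165.0, 200.7]
ee_rot: [3.141, -0.0, 0.089]
ft_force: [-0.4, -0.3, -2.7]
grip_width: 0.22
gripper_force: 59.3
```

Call:
arm_command:
  rows:
    - [0,0,0.015,0,-1]
    - [0,0,0.015,0,-1]
    - [0,0,0.015,0,-1]
    - [0,0,0,0,-1]

```text
time_s: 19.18
position: [405.0, -165.0, 191.5]
ee_rot: [3.141, -0.0, 0.089]
ft_force: [-1.1, 0.7, -2.0]
grip_width: 0.224
gripper_force: 59.5
```

```bash
python3 fm.py 8 90
```

```text
t 19.18 pos [ 405.  -165.   191.5] yaw 0.089 j6 0.934 F [-1.1  0.7 -2. ] M [-0.05  0.03 -0.  ] w 0.224 gf 59.5
units [0.005 0.001 0.007] turn -0.003
top 113
along -60 26 z [ 9. 45. 66.] F [-2. 10. 26.] F of top 5.0 F of bottom 18.0
along -45 38 z [ 9. 57. 67.] F [-6.  9. 27.] F of top 2.0 F of bottom 21.0
along -30 30 z [11. 56. 65.] F [ 2. 13. 29.] F of top 6.0 F of bottom 26.0
along -15 18 z [11. 36. 64.] F [-5. 18. 55.] F of top -3.0 F of bottom 23.0
side 307
along -60 39 z [13. 32. 61.] F [-4.  6. 21.] F of top 3.0 F of bottom 13.0
along -45 43 z [ 9. 48. 63.] F [-4.  7. 25.] F of top 4.0 F of bottom 20.0
along -30 38 z [ 9. 55. 64.] F [-3.  5. 23.] F of top 5.0 F of bottom 20.0
along -15 62 z [11. 54. 87.] F [-8. -2. 27.] F of top -5.0 F of bottom 21.0
along 0 44 z [ 9. 50. 61.] F [ 2. 12. 32.] F of top 9.0 F of bottom 22.0
along 15 44 z [11. 53. 62.] F [ 3. 12. 27.] F of top 10.0 F of bottom 26.0
along 30 37 z [10. 39. 61.] F [ 6. 19. 33.] F of top 12.0 F of bottom 30.0
```

Call:
arm_command:
  rows:
    - [0,0,0.015,0,-1]
    - [0,0.02,0,0,-1]
    - [0,0.02,0,0,-1]
    - [0,0.02,0,0,-1]
    - [0,0.02,0,0,-1]
    - [0,0.02,0,0,-1]
    - [0,0,0,0,-1]

```text
time_s: 19.87
position: [406.9, -185.8, 188.5]
ee_rot: [3.141, -0.0, 0.088]
ft_force: [0.1, -0.2, -1.5]
grip_width: 0.226
gripper_force: 59.5
```

```bash
python3 fm.py 8 90
```

```text
t 19.87 pos [ 406.9 -185.8  188.5] yaw 0.088 j6 0.898 F [ 0.1 -0.2 -1.5] M [-0.    0.05  0.05] w 0.226 gf 59.5
units [ 0.004 -0.104 -0.007] turn -0.004
top 122
along -60 19 z [ 9. 60. 67.] F [ 3. 11. 29.] F of top 14.0 F of bottom 29.0
along -45 37 z [ 9. 57. 70.] F [-1. 10. 22.] F of top 14.0 F of bottom 7.0
along -30 41 z [10. 58. 67.] F [ 2. 13. 24.] F of top 17.0 F of bottom 5.0
along -15 23 z [10. 16. 68.] F [-14.   9.  21.] F of top 19.0 F of bottom 13.0
side 353
along -60 75 z [ 9. 35. 62.] F [-3.  7. 16.] F of top 12.0 F of bottom -1.0
along -45 34 z [10. 55. 64.] F [-2. 12. 21.] F of top 13.0 F of bottom -1.0
along -30 28 z [ 9. 16. 64.] F [-1.  8. 20.] F of top 16.0 F of bottom 3.0
along -15 83 z [ 9. 54. 86.] F [-7.  4. 22.] F of top -5.0 F of bottom 5.0
along 0 40 z [ 9. 57. 64.] F [ 3. 15. 25.] F of top 19.0 F of bottom 4.0
along 15 60 z [11. 42. 63.] F [ 4. 17. 27.] F of top 23.0 F of bottom 7.0
along 30 33 z [ 9. 32. 59.] F [ 8. 17. 30.] F of top 22.0 F of bottom 9.0
```

Call:
arm_command:
  rows:
    - [0,0.022,0.006,0,-1]
    - [0,0.022,0.006,0,-1]
    - [0,0.021,0.006,0,-1]
    - [0,0.018,0.013,0,-1]
    - [0,0.017,0.013,0,-1]
    - [0,0.017,0.014,0,-1]
    - [0,0,0,0,-1]

```text
time_s: 20.55
position: [408.4, -208.4, 175.9]
ee_rot: [-3.141, 0.001, 0.089]
ft_force: [-0.7, 0.3, -0.7]
grip_width: 0.226
gripper_force: 59.5
```

```bash
python3 fm.py 8 75
```

```text
t 20.55 pos [ 408.4 -208.4  175.9] yaw 0.089 j6 0.857 F [-0.7  0.3 -0.7] M [0.02 0.04 0.02] w 0.226 gf 59.5
units [ 0.007 -0.217 -0.071] turn -0.004
top 75
along -60 16 z [10. 17. 22.] F [30. 40. 46.] F of top 38.0 F of bottom 43.0
along -45 16 z [10. 14. 17.] F [29. 43. 48.] F of top 40.0 F of bottom 44.0
along -30 18 z [10. 14. 21.] F [-6. 45. 53.] F of top 48.0 F of bottom 49.0
along -15 19 z [12. 17. 57.] F [-8. -4. 44.] F of top -5.0 F of bottom -4.0
along 0 4 z [10. 15. 19.] F [-15.  -3.   1.] F of top -4.0 F of bottom -16.0
side 262
along -75 4 z [10. 12. 16.] F [21. 29. 38.] F of top 35.0 F of bottom 38.0
along -60 51 z [ 9. 14. 17.] F [-14.  16.  44.] F of top 4.0 F of bottom 18.0
along -45 32 z [ 9. 13. 17.] F [-12.  16.  48.] F of top -10.0 F of bottom 38.0
along -30 18 z [ 9. 14. 16.] F [-11.  -5.  47.] F of top -5.0 F of bottom -8.0
along -15 70 z [ 9. 32. 71.] F [-9. -3. 50.] F of top -5.0 F of bottom 40.0
along 0 29 z [ 8. 13. 17.] F [-7. -1. 53.] F of top -4.0 F of bottom -4.0
along 15 54 z [ 9. 14. 17.] F [-4. 22. 51.] F of top 15.0 F of bottom -3.0
along 30 4 z [ 9. 13. 15.] F [-3.  1.  9.] F of top -4.0 F of bottom -1.0
```

Call:
arm_command:
  rows:
    - [0,0,-0.06,0,-1]
    - [0,0,-0.1,0,-1]
    - [0,0,-0.15,0,-1]
    - [0,0,-0.15,0,-1]
    - [0,0,-0.15,0,-1]
    - [0,0,-0.15,0,-1]
    - [0,0,0,0,-1]

```text
time_s: 21.23
position: [411.8, -210.0, 336.7]
ee_rot: [3.133, -0.011, 0.09]
ft_force: [0.9, -0.6, 0.1]
grip_width: 0.22
gripper_force: 59.7
```

```bash
python3 fm.py 8 75 | head -14; python3 -c "
from h import *
to(395.8,270,330,1.346)
c=dict(np.load('top5.npz')); s=dict(np.load('side5.npz')); o=np.zeros((400,800,3),np.uint8)
o[:,:400]=cv2.resize(c['frame'][190:290,350:450],(400,400),interpolation=cv2.INTER_CUBIC);o[:,400:]=cv2.resize(s['frame'][110:210,260:360],(400,400),interpolation=cv2.INTER_CUBIC)
cv2.imwrite('pics/mat.png',o)"
```

```text
t 21.23 pos [ 411.8 -210.   336.7] yaw 0.09 j6 0.858 F [ 0.9 -0.6  0.1] M [-0.04 -0.03 -0.02] w 0.22 gf 59.7
units [-0.009 -0.226  0.733] turn -0.003
top 131
along -75 9 z [14. 15. 19.] F [31. 37. 43.] F of top 37.0 F of bottom 32.0
along -60 20 z [ 9. 15. 22.] F [23. 37. 44.] F of top 33.0 F of bottom 39.0
along -45 17 z [ 9. 14. 26.] F [15. 42. 48.] F of top 41.0 F of bottom 43.0
along -30 28 z [10. 17. 24.] F [-11.  40.  50.] F of top 38.0 F of bottom 44.0
along -15 31 z [10. 14. 21.] F [-9.  2. 52.] F of top 1.0 F of bottom -5.0
along 0 13 z [11. 16. 23.] F [-0. 47. 53.] F of top 26.0 F of bottom 23.0
along 15 13 z [10. 16. 20.] F [15. 21. 31.] F of top 23.0 F of bottom 16.0
side 240
along -75 11 z [10. 14. 16.] F [ 3. 22. 41.] F of top 35.0 F of bottom 25.0
along -60 51 z [ 9. 14. 18.] F [-15.  10.  40.] F of top 26.0 F of bottom -2.0
along -45 34 z [ 8. 13. 18.] F [-13.  36.  46.] F of top 35.0 F of bottom 38.0
t 21.33 pos [ 409.6 -208.4  330.4] yaw 0.089 j6 0.858 F [-0.6  0.2 -2.3] M [ 0.02 -0.02 -0.02] w 0.227 gf 59.7
units [ 1.450e-01 -2.389e+00  2.000e-03] turn -0.4
```

View pics/mat.png

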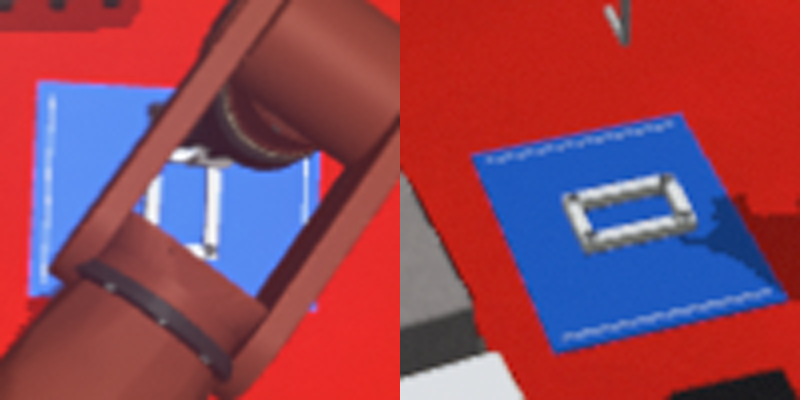

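The right crop shows the frame flat in the middle of the mat (around (630,212)), with the rod free above it. Next, return the rod to its stand.

Call:
arm_command:
  rows:
    - [0.0052,-0.085,0,0,-1]
    - [0.0104,-0.17,0,0,-1]
    - [0.0104,-0.17,0,0,-1]
    - [0.0104,-0.17,0,0,-1]
    - [0.0104,-0.17,0,0,-1]
    - [0.0104,-0.17,0,0,-1]
    - [0.0104,-0.17,0,0,-1]
    - [0.0104,-0.17,0,0,-1]
    - [0.0104,-0.17,0,0,-1]
    - [0.0104,-0.17,0,0,-1]
    - [0.0104,-0.17,0,0,-1]
    - [0.0104,-0.17,0,0,-1]

```text
time_s: 22.33
position: [396.1, 184.9, 326.1]
ee_rot: [3.141, 0.004, 0.089]
ft_force: [0.4, 0.9, -1.5]
grip_width: 0.224
gripper_force: 59.4
```

Call:
arm_command:
  rows:
    - [0.0104,-0.17,0,0,-1]
    - [0.0104,-0.17,0,0,-1]
    - [0.005,-0.09,0,-0.02,-1]
    - [0,0,0,-0.038,-1]
    - [0,0,0,-0.038,-1]
    - [0,0,0,-0.038,-1]
    - [0,0,0,-0.038,-1]
    - [0,0,0,-0.038,-1]
    - [0,0,0,-0.038,-1]
    - [0,0,0,-0.038,-1]
    - [0,0,0,-0.038,-1]
    - [0,0,0,-0.038,-1]

```text
time_s: 23.33
position: [394.0, 269.1, 325.7]
ee_rot: [-3.138, 0.004, 1.232]
ft_force: [-0.1, -0.0, -1.5]
grip_width: 0.227
gripper_force: 59.4
```

Call:
arm_command:
  rows:
    - [0,0,0,-0.038,-1]
    - [0,0,0,0,-1]
    - [0,0,0,0,-1]

```text
time_s: 23.58
position: [394.3, 269.2, 326.5]
ee_rot: [-3.139, 0.002, 1.343]
ft_force: [-0.0, 0.3, -1.9]
grip_width: 0.227
gripper_force: 59.5
```

```bash
python3 -c "
from h import *
to(395.8,270.1,322.6,1.346)
c=capture('side')
W=cloud(c)
o=env.get_obs()['position']
ok=(abs(W[...,0]-o[0])<45)&(abs(W[...,1]-o[1])<40)&(W[...,2]>150)&(W[...,2]<320)
p=W[ok]
for z0 in range(160,280,20):
    q=p[(p[:,2]>=z0)&(p[:,2]<z0+20)]
    if len(q): print(z0,len(q),np.round(np.median(q,0),1),np.round(q.min(0)),np.round(q.max(0)))
"
```

```text
t 23.58 pos [394.3 269.2 326.5] yaw 1.343 j6 0.68 F [-0.   0.3 -1.9] M [-0.03  0.07 -0.03] w 0.227 gf 59.5
units [0.006 0.006 0.019] turn -0.001
160 8 [397.8 268.7 178.4] [390. 265. 176.] [408. 272. 180.]
180 61 [402.6 267.6 185.4] [389. 259. 180.] [422. 272. 199.]
200 22 [394.7 270.2 210.3] [391. 266. 201.] [396. 272. 219.]
220 26 [394.9 270.1 231.1] [389. 264. 221.] [397. 272. 239.]
240 26 [394.4 269.8 250.1] [390. 265. 240.] [396. 272. 260.]
260 27 [395.  270.4 269.7] [391. 265. 260.] [397. 272. 279.]
```

Call:
arm_command:
  rows:
    - [0.006,0.007,0,0,-1]
    - [0,0,0.05,0,-1]
    - [0,0,0.05,0,-1]
    - [0,0,0.05,0,-1]
    - [0,0,0.05,0,-1]
    - [0,0,0.05,0,-1]
    - [0,0,0.05,0,-1]
    - [0,0,0,0,-1]

```text
time_s: 24.3
position: [395.3, 269.7, 265.3]
ee_rot: [-3.137, 0.004, 1.346]
ft_force: [-1.4, -0.3, -1.8]
grip_width: 0.226
gripper_force: 59.5
```

Call:
arm_command:
  rows:
    - [0,0,0.07,0,-1]
    - [0,0,0.08,0,-1]
    - [0,0,0.08,0,-1]
    - [0,0,0.08,0,-1]
    - [0,0,0.05,0,-1]
    - [0,0,0.03,0,-1]
    - [0,0,0,0,-1]

```text
time_s: 24.88
position: [396.2, 270.1, 189.4]
ee_rot: [-3.14, 0.002, 1.346]
ft_force: [0.1, 0.2, -1.9]
grip_width: 0.231
gripper_force: 59.6
```

```bash
python3 -c "
from h import *
to(395.8,270.1,173.2,1.346)"
```

```text
t 24.88 pos [396.2 270.1 189.4] yaw 1.346 j6 0.677 F [ 0.1  0.2 -1.9] M [-0.03  0.01 -0.  ] w 0.231 gf 59.6
units [-0.    -0.002  0.081] turn -0.0
```

Collar about 16 mm above the prongs; lower slowly until the seat takes the load.

Call:
arm_command:
  rows:
    - [0,0,0.02,0,-1]
    - [0,0,0.02,0,-1]
    - [0,0,0.015,0,-1]
    - [0,0,0.015,0,-1]
    - [0,0,0,0,-1]

```text
time_s: 25.3
position: [396.7, 270.4, 176.3]
ee_rot: [-3.141, 0.0, 1.346]
ft_force: [-1.4, -0.5, -1.7]
grip_width: 0.227
gripper_force: 59.6
```

Call:
arm_command:
  rows:
    - [0,0,0.006,0,-1]
    - [0,0,0.006,0,-1]
    - [0,0,0,0,-1]

```text
time_s: 25.55
position: [396.9, 270.5, 174.2]
ee_rot: [-3.141, 0.0, 1.346]
ft_force: [0.7, 0.8, -1.3]
grip_width: 0.224
gripper_force: 59.6
```

Call:
arm_command:
  rows:
    - [0,0,0.005,0,-1]
    - [0,0,0.004,0,-1]
    - [0,0,0,0,-1]
    - [0,0,0,0,-1]

```text
time_s: 25.88
position: [397.2, 270.6, 173.2]
ee_rot: [3.141, -0.0, 1.346]
ft_force: [-1.4, -1.7, 2.9]
grip_width: 0.226
gripper_force: 60.2
```

Call:
arm_command:
  rows:
    - [0,0,0,0,1]
    - [0,0,0,0,1]
    - [0,0,0,0,1]
    - [0,0,0,0,1]
    - [0,0,0,0,1]
    - [0,0,0,0,1]
    - [0,0,0,0,1]
    - [0,0,0,0,1]
    - [0,0,0,0,1]

```text
time_s: 26.63
position: [396.9, 270.5, 172.5]
ee_rot: [-3.142, -0.0, 1.346]
ft_force: [0.1, -0.1, -0.9]
grip_width: 0.997
gripper_force: 0.0
```

Call:
arm_command:
  rows:
    - [0,0,-0.03,0,1]
    - [0,0,-0.06,0,1]
    - [0,0,-0.1,0,1]
    - [0,0,-0.15,0,1]
    - [0,0,-0.15,0,1]
    - [0,0,-0.15,0,1]
    - [0,0,0,0,1]
    - [0,0,0,0,1]

```text
time_s: 27.3
position: [398.6, 271.3, 304.7]
ee_rot: [3.136, -0.005, 1.346]
ft_force: [0.2, 0.1, -0.2]
grip_width: 0.998
gripper_force: 0.0
```

```bash
python3 -c "
from h import *
to(395.8,270.1,300,1.346)
c=capture('side'); cv2.imwrite('pics/end.png',c['frame'][100:340,200:520].repeat(2,0).repeat(2,1))"
```

```text
t 27.3 pos [398.6 271.3 304.7] yaw 1.346 j6 0.677 F [ 0.2  0.1 -0.2] M [-0.03  0.03  0.02] w 0.998 gf 0.0
units [-0.009 -0.012  0.023] turn -0.0
```

View pics/end.png

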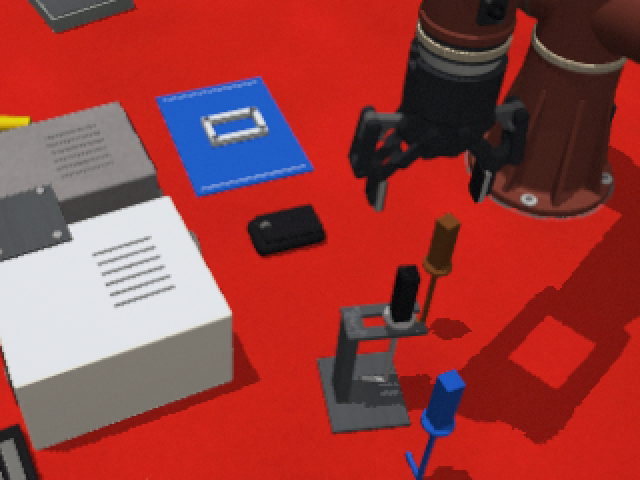

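The rod hangs upright in the fork (handle at (405,290)), the frame lies flat on the mat (at (237,125)), and the gripper is clear.

```bash
python3 -c "
from h import *
print(env.sign_off())"
```

```text
the job is handed in; nothing more can be done
None
```

The frame lies flat on the repair mat and the rod hangs upright in its fork; I handed the job in at about 27 s. While being tipped, the frame slid off the hook and fell the last part of the way flat onto the mat. The foot pointed to the stand's +x, not -x as the text says, and the rod went back that way.

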